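# Tighten a separation column into its turnbuckle clamp

## Task

Lay the longer of the two steel columns from the grey rack in the V cradle of the column clamp, about midway between the two end pads, and let go of it. Then turn the turnbuckle sleeve by its cross bars, so that both carriages draw in together, until both sprung end pads press on the column with their springs about half-way in: neither slack nor run solid. Leave the short column and everything else where it is.

Things in the scene. Friction and masses are not known exactly. Their poses are not given: they have to be found in the camera images.
- column_center (a point): Centre of the longer, thicker column: a loose 220 g steel cylinder 150 mm long along its y axis (level), tube 24 mm in diameter, end fittings 32 mm in diameter and 16 mm long. It starts in either slot of the rack, 50 mm above the table, on two 10 mm thick V blocks 32 mm either side of its middle: grip the tube from above at the middle; fingertips may go 25 mm below its axis.
- short_column_center (a point): Centre of the shorter column, a bystander that must stay: a loose steel cylinder 106 mm long along its y axis, tube 16 mm in diameter, ends 24 mm. It lies parallel to the longer one in the rack's other slot, 110 mm away.
- cradle (a point): Where the centre of the laid column belongs, 105 mm above the table, midway between the pads. y axis: along the column; x: level, away from robot and sleeve; z up. Fixed to the clamp. The tube rests in two V notches, 10 mm thick, 32 mm either side along y, reaching 21 mm sideways in x and up to this height; between them it is free down to the base plate, 12 mm above the table.
- pad_left_face (a point): Centre of the black end pad's face (30 mm disc) on the cradle's +y side. With its spring out it is 91 mm from cradle when sleeve is 0 and 5 mm nearer per rad. The carriage post behind it begins 19 mm behind the face, is 40 mm wide in x and reaches 126 mm above the table.
- pad_right_face (a point): The same for the pad on the cradle's -y side.
- hub (a point): Middle of the turnbuckle sleeve on its axis, fixed, 80 mm above the table, 120 mm from cradle on the robot's side, same axes. Five cross bars, 8 mm thick, stand out here at 72 degrees in the plane y = 0; their 14 mm ball ends are centred 56 mm from the axis. Hub: radius 18 mm, 26 mm wide in y. Bearing blocks 43 mm either side in y reach 15 mm above the axis.
- sleeve (a joint): Sleeve angle (rad), 0 open to 5.7 end of thread; starts at 0 to 1.2. At 0 a bar points straight up; bars lean to +x of hub by this angle plus multiples of 72 deg. Grows (tightens) when the top bar is pushed away from the robot (+x). Stiff (0.12 N m, 0.2 with springs pressed), stays where left. Pads touch a centred column at 3.2; springs are half-way in at 4.4.
- pad_left (a joint): How far the sprung pad on the +y side is pressed in (m): 0 = spring out, 0.012 = solid; 0.8 N per mm. The pads slide an off-centre column to the middle.
- pad_right (a joint): The same for the pad on the -y side.

How it is judged:
By the outcome, as a careful person would: the job done as asked, in the order asked, and still so for the second after the job is handed in, with the robot touching nothing.
It also fails if it takes over 64 s, if anything falls off the work surface, if the arm or the gripper's body presses on something with over 40 N, if the wrist force passes 120 N, or if a joint passes its speed limit or range.

## Robot

A 6-joint arm with a two-finger parallel gripper is mounted at the origin on the work surface. World frame = base frame: x ahead of the robot, y to its left, z up, the work surface at z = 0. Lengths are in m, angles in rad, forces in N, time in s.
With the tool pointing down it reaches from about 0.275 to 0.875 m from the base axis. Payload 12.5 kg.
Tool frame: the origin (TCP) lies at the very end of the fingers, on their centre line; the grasp point (between the pads) lies grasp_offset behind it (grasp_offset is the distance from the TCP to the grasp point, in m); z points along the fingers, x is the direction in which the jaws open and shut, and the axes are right-handed (so a half turn about z gives the same grasp; the last joint's range is limited). The gripper opens to 85 mm and grips with 20 to 120 N. Pads are 22 mm wide; open, the fingers measure 114 mm over their backs; the gripper's body (76 mm by 85 mm) begins 54 mm behind the grasp point. The pads swing forward as they close: fully open they stand 13 mm farther back than shut.
Start: joints at [1.248, 0.351, 1.652, -0, 1.139, -0.085], TCP at [0.13, 0.535, 0.231] pointing down, gripper open.
Joint ranges: [-2.75, 2.75], [-0.79, 2.1], [0.01, 2.65], [-1.57, 4.71], [0.07, 3.14], [-2.87, 2.87]. Speed limits (rad/s): [2.22, 2.22, 2.79, 3.14, 3.14, 3.14].

## Interface

Orientations are given as a unit quaternion [w, x, y, z].
In Python, from bench import * gives the robot as it stands.
- The arm moves only by the tool arm_command, never from a script. Its argument "rows" is a list of rows, each an object with "dp": the shift along the tool's x, y, z in units of 40 mm (1.0 is 40 mm), a list of three; "angular": the turn, a rotation vector about the tool's x, y, z in units of 6 degrees (1.0 is 6 degrees), a list of three; "jaw": the closure in counts, from 0 (fully open) to 255 (shut). A call has 1 to 10 rows; each row shifts and turns the commanded pose from where the row before left it, along the tool's axes as they then stand; what a row does not reach is not made up. A row lasts 1/10 s, in which the tool goes at most 50 mm and 8.59 degrees, less where a joint would pass 70% of its speed; a pose out of reach is approached as far as the arm can. A call is refused whole if a number of a shift passes 1 or a number of a turn 1, either way. A call with a gripper value outside its range is refused whole. The fingers move at their own pace and stop on an object; the grip force is fixed at half the most. Time passes only in rows, so rows that do not move let the fingers close. It gives the time, the measured TCP pose, the force and the opening at its end, in the units of the state.
- observe(): the state, without advancing time (a new reading comes with each control period).
- camera(name): name is "scene" or "top" or "wrist"; returns a dict with "color" (400x640x3 uint8, red, green, blue), "vfov" (degrees; the focal length in pixels is half the picture's height over the tangent of half this angle, whatever the lens; pixels are square), "cx", "cy" (the principal point, pixels), "pose" (4x4, takes a point from camera to world coordinates); the wrist camera has in their place "T_tool_cam" (4x4, takes a point from camera to tool coordinates, whose origin is the TCP and whose axes are the tool frame's). Camera axes: x right, y up, looking along -z (the intrinsics and any distortion apply to the point x, -y, -z); pixel columns grow to the right and rows downward; lengths in m; the calibration is good to about 2 mm. A picture is of the moment at which its call begins: read the wrist's pose just before it. There is no depth.
- sign_off(): hands the job in, once; it reports no verdict.
The state is a dict: "t": time; "joint_pos": joint angles; "joint_vel": joint speeds; "effort": joint torques, N m; "position": TCP position; "ee_rot": TCP orientation; "ft_force": force on the tool from outside, world axes, zero at the start; "ft_torque": the same for the moment, N m; "width": finger opening in m.
Only numpy, scipy, OpenCV 4.12 (cv2) and the standard library are available. Lean on these libraries where they do the work, as an engineer would, in place of code of your own. Each camera call takes 0.05 s, during which the arm holds its last target.

## Working session

There is one attempt and no reset: what is moved stays moved. The work goes in short steps, Python scripts to look and compute and a tool call to move; the robot and the scene stay as the last step left them, time stands still between calls to the robot, and variables do not carry over. Pictures are saved under pics/ and viewed, and the job is handed in when it is done.

Besides the shell and the picture viewer there is one more tool, called after "Call:" as name([rows], argument=value, ...), one row to a line, values as JSON. arm_command: Moves the arm, as the interface text tells. Its arguments: {"type":"object","properties":{"rows":{"type":"array","items":{"type":"object","properties":{"dp":{"type":"array","items":{"type":"number"}},"angular":{"type":"array","items":{"type":"number"}},"jaw":{"type":"number"}}}}},"required":["rows"]}

```bash
ls; mkdir -p pics; cat > look.py <<'E'
from bench import *
import cv2,sys,numpy as np,pickle
def snap(name,out):
    o=observe(); c=camera(name); pickle.dump((o,c),open('pics/%s.pkl'%out,'wb'))
    cv2.imwrite('pics/%s.png'%out,c['color'][:,:,::-1]); return o,c
E
python3 - <<'E'
from look import *
for n in ['scene','top','wrist']:
    o,c=snap(n,n+'0'); print(n,{k:(v if k!='color' else 0) for k,v in c.items()})
print(o)
E
```

```text
pics
scene {'color': 0, 'vfov': 54.029321666517, 'cx': 315.3437711420349, 'cy': 200.60700248155032, 'pose': array([[-0.55774149, -0.57233974,  0.60112532,  1.04597095],
       [ 0.82999066, -0.37906757,  0.4091739 ,  0.3116916 ],
       [-0.00631937,  0.72714166,  0.68645835,  0.6743154 ],
       [ 0.        ,  0.        ,  0.        ,  1.        ]])}
top {'color': 0, 'vfov': 44.244321580833514, 'cx': 314.38336523538845, 'cy': 201.4235011069881, 'pose': array([[ 0.00410455,  0.98203295, -0.18866491,  0.42296032],
       [-0.99966993,  0.0088144 ,  0.02413187,  0.00796229],
       [ 0.02536126,  0.18850358,  0.98174498,  1.01493318],
       [ 0.        ,  0.        ,  0.        ,  1.        ]])}
wrist {'color': 0, 'vfov': 71.10114644545739, 'cx': 316.7927668674079, 'cy': 199.74986445291725, 'T_tool_cam': array([[ 9.99999537e-01,  8.13350799e-04,  5.13528580e-04,
        -4.63877561e-05],
       [ 9.28411215e-04, -9.55771494e-01, -2.94108805e-01,
        -7.49701218e-02],
       [ 2.51602347e-04,  2.94109145e-01, -9.55771807e-01,
        -1.41980478e-01],
       [ 0.00000000e+00,  0.00000000e+00,  0.00000000e+00,
         1.00000000e+00]])}
{'t': 0.1, 'joint_pos': array([ 1.24840855e+00,  3.51201391e-01,  1.65233099e+00, -2.84692030e-05,
        1.13911168e+00, -8.45674379e-02]), 'joint_vel': array([ 9.02631624e-04, -2.84627713e-03, -2.52693611e-03, -7.67044198e-05,
       -7.53125367e-04,  4.04465346e-04]), 'effort': array([ 1.78301241e-03, -5.06834149e+01, -2.91877717e+01, -8.61009585e-05,
        2.53396283e-03,  6.19827415e-05]), 'position': array([0.12944441, 0.53425372, 0.2308129 ]), 'ee_rot': array([ 2.99739984e-04,  7.85993939e-01,  6.18233978e-01, -4.32072488e-04]), 'ft_force': array([-0.22956439,  0.12790877, -0.77115319]), 'ft_torque': array([ 0.01823448,  0.02968059, -0.03710732]), 'width': 0.08532601291124361}
```

View pics/scene0.png

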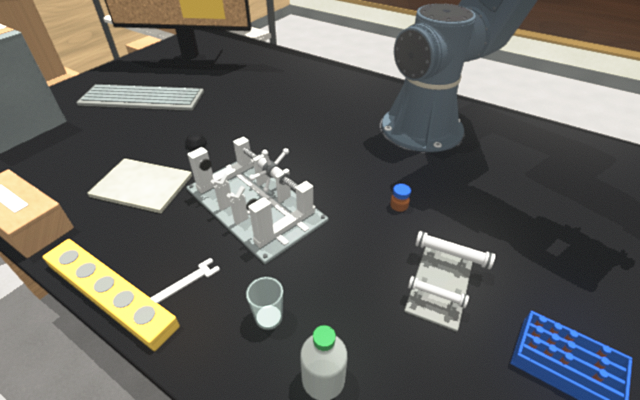

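View pics/top0.png

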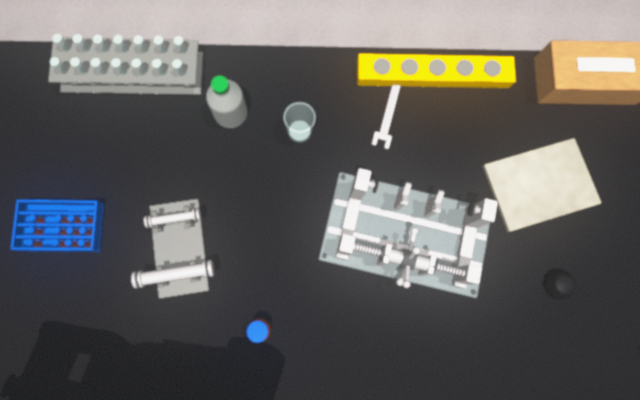

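View pics/wrist0.png

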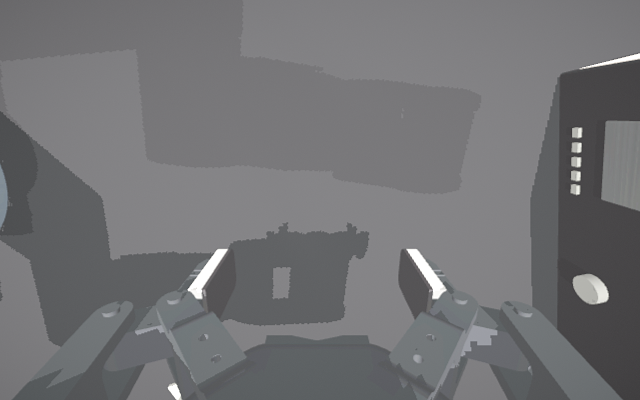

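```bash
cat >> look.py <<'E'
def crop(out,x0,y0,w,h,s,new):
    im=cv2.imread('pics/%s.png'%out)[y0:y0+h,x0:x0+w]
    im=cv2.resize(im,None,fx=s,fy=s,interpolation=cv2.INTER_CUBIC)
    for i in range(0,w,20):
        cv2.putText(im,str(x0+i),(i*s,8),0,.3,(0,255,255),1); cv2.line(im,(i*s,10),(i*s,14),(0,255,255),1)
    for i in range(0,h,20):
        cv2.putText(im,str(y0+i),(0,i*s+4),0,.3,(0,255,255),1)
    cv2.imwrite('pics/%s.png'%new,im)
def Rq(q):
    from scipy.spatial.transform import Rotation as R
    return R.from_quat([q[1],q[2],q[3],q[0]]).as_matrix()
def ray(out,u,v):
    o,c=pickle.load(open('pics/%s.pkl'%out,'rb'))
    f=200/np.tan(np.radians(c['vfov']/2))
    d=np.array([(u-c['cx'])/f,-(v-c['cy'])/f,-1.])
    if 'pose' in c: T=c['pose']
    else:
        T=np.eye(4);T[:3,:3]=Rq(o['ee_rot']);T[:3,3]=o['position'];T=T@c['T_tool_cam']
    return T[:3,3],T[:3,:3]@d
def onz(out,u,v,z):
    p,d=ray(out,u,v); return p+d*(z-p[2])/d[2]
def tri(*obs):
    A=np.zeros((3,3));b=np.zeros(3)
    for n,u,v in obs:
        p,d=ray(n,u,v);d=d/np.linalg.norm(d);M=np.eye(3)-np.outer(d,d);A+=M;b+=M@p
    x=np.linalg.solve(A,b)
    res=[np.linalg.norm(np.cross(x-ray(n,u,v)[0],ray(n,u,v)[1]/np.linalg.norm(ray(n,u,v)[1]))) for n,u,v in obs]
    return x,res
E
python3 - <<'E'
from look import *
crop('top0',310,160,200,150,4,'top0c')
crop('top0',120,190,110,120,5,'top0r')
crop('scene0',180,130,160,140,5,'sc0c')
crop('scene0',400,220,110,110,5,'sc0r')
for n in ['scene0','top0','wrist0']:
    pass
E
```

```text
(no output)
```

View pics/top0c.png

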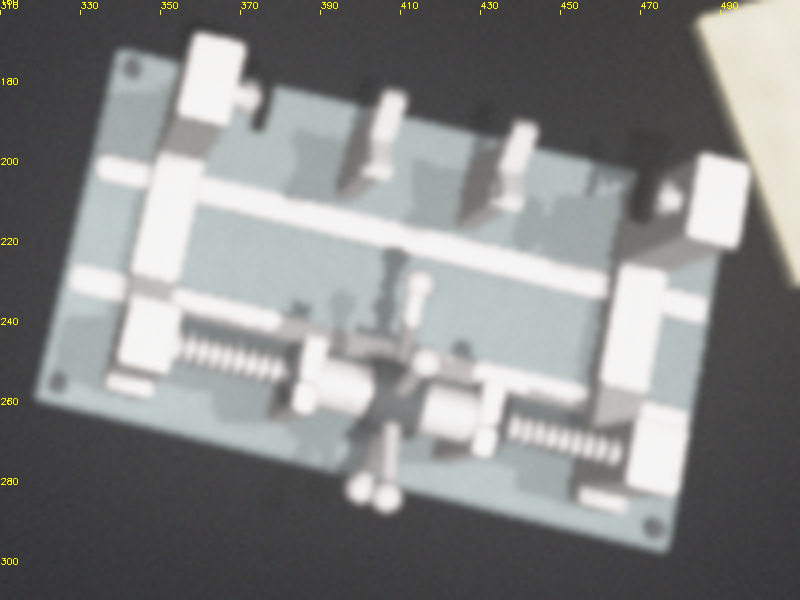

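View pics/top0r.png

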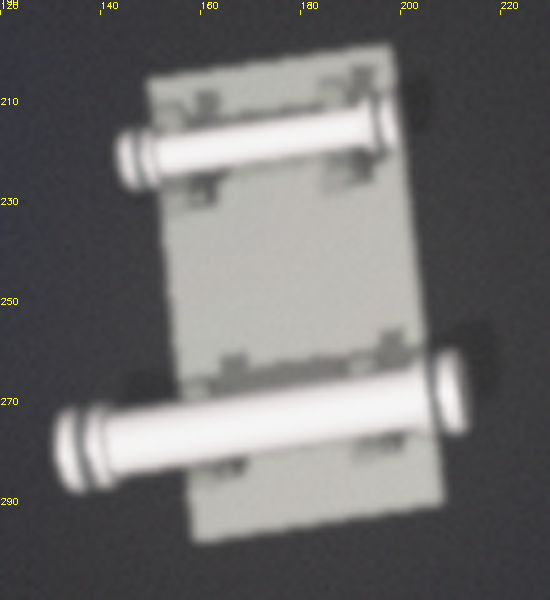

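View pics/sc0c.png

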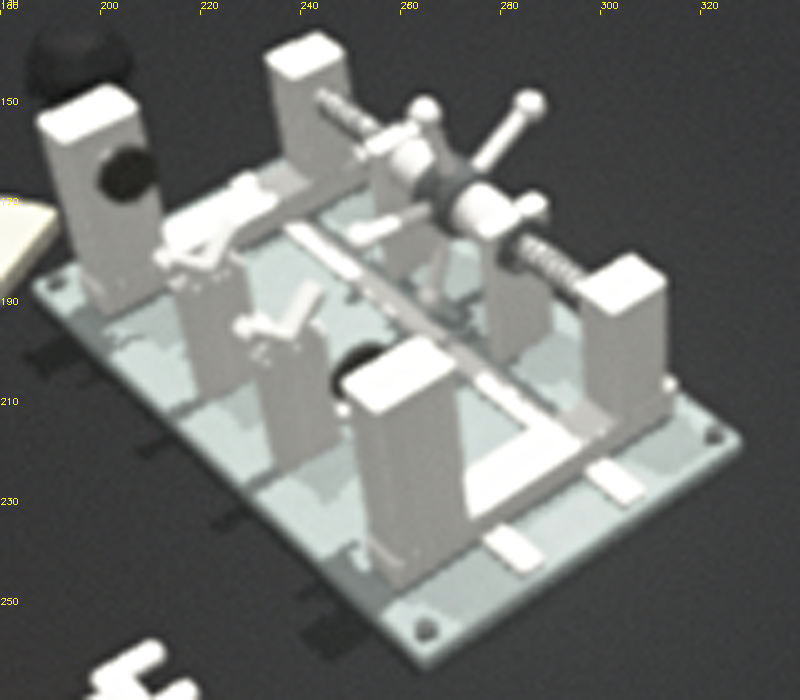

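View pics/sc0r.png

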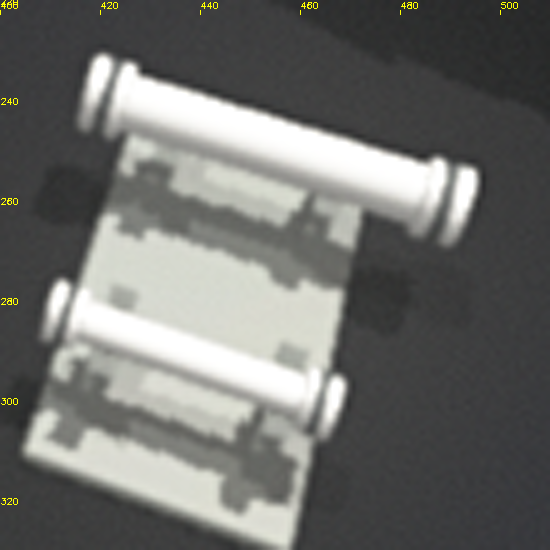

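```bash
python3 - <<'E'
from look import *
T=lambda x,y:(310+x/4,160+y/4)
S=lambda x,y:(180+x/5,130+y/5)
print('col ends', a:=onz('top0',132,280,.05), b:=onz('top0',213,268.5,.05),np.linalg.norm(a-b))
print('scene ends',a2:=onz('scene0',418,238.5,.05),b2:=onz('scene0',494,261,.05),np.linalg.norm(a2-b2))
print('mid',(a+b)/2,(a2+b2)/2,'ang',[np.degrees(np.arctan2(*(p-q)[:2][::-1])) for p,q in((a,b),(a2,b2))])
L=tri(('top0',*T(212,78)),('scene0',*S(398,375)));R=tri(('top0',*T(720,200)),('scene0',*S(87,113)))
print(L,R)
for n,f,pts in(('top0',T,[(212,78),(720,200)]),('scene0',S,[(398,375),(87,113)])):
    l,r=[onz(n,*f(*p),.126) for p in pts]; d=l-r
    print(n,l,r,(l+r)/2,np.linalg.norm(d),np.degrees(np.arctan2(d[1],d[0])))
# screw holes z=.012
h=[onz('top0',*T(*p),.012) for p in[(132,68),(57,382),(653,527)]]
h2=[onz('scene0',*S(*p),.012) for p in[(428,628),(713,437),(57,285)]]
print(h,h2)
d=h[1]-h[2];print(np.degrees(np.arctan2(d[1],d[0])),(h[0]+h[2])/2)
print((h2[1]+h2[2])/2)
# vnotch tips, hub
print('ball',tri(('top0',*T(418,286)),('scene0',*S(530,105))))
print(tri(('top0',*T(426,362)),('scene0',*S(530,105))))
E
```

```text
col ends [0.45159199 0.33397429 0.05      ] [0.47435072 0.18011011 0.05      ] 0.15553824763664068
scene ends [0.47644806 0.18379777 0.05      ] [0.44834741 0.33288017 0.05      ] 0.1517076484560939
mid [0.46297135 0.2570422  0.05      ] [0.46239773 0.25833897 0.05      ] ang [np.float64(98.41386410708598), np.float64(-79.32552088215625)]
(array([ 0.63657433, -0.10420248,  0.12313588]), [np.float64(0.0004495864008710974), np.float64(0.00044958640087111666)]) (array([ 0.58083404, -0.3398478 ,  0.1240744 ]), [np.float64(7.619926504547913e-05), np.float64(7.619926504541443e-05)])
top0 [ 0.63614766 -0.10422287  0.126     ] [ 0.580541   -0.33916288  0.126     ] [ 0.60834433 -0.22169288  0.126     ] 0.2414309587001889 76.68401855314531
scene0 [ 0.63854358 -0.10159716  0.126     ] [ 0.58244357 -0.33747772  0.126     ] [ 0.61049357 -0.21953744  0.126     ] 0.24245999667073506 76.62176171355249
[array([ 0.66845174, -0.07657644,  0.012     ]), array([ 0.50384843, -0.03723019,  0.012     ]), array([ 0.43260645, -0.33877617,  0.012     ])] [array([ 0.66741424, -0.07621634,  0.012     ]), array([ 0.50432688, -0.0367611 ,  0.012     ]), array([ 0.59914235, -0.37607163,  0.012     ])]
76.70728394025444 [ 0.5505291  -0.20767631  0.012     ]
[ 0.55173462 -0.20641636  0.012     ]
ball (array([ 0.51842379, -0.15890477,  0.17302756]), [np.float64(0.030188215427953823), np.float64(0.03018821542795389)])
(array([ 0.49114177, -0.17329884,  0.14792095]), [np.float64(0.02350189903621133), np.float64(0.023501899036211384)])
```

```bash
cat >> look.py <<'E'
A=np.radians(76.67); uy=np.array([np.cos(A),np.sin(A),0]); ux=np.array([np.sin(A),-np.cos(A),0]); uz=np.array([0,0,1.])
CR=np.array([.6092,-.2207,.105]); HUB=CR-.12*ux; HUB[2]=.08
def balls(n,pts):
    for u,v in pts:
        p,d=ray(n,u,v); s=((HUB-p)@uy)/(d@uy); q=p+s*d-HUB
        x,z=q@ux,q[2]; print(n,(u,v),'r %.4f ang %.1f mod72 %.1f'%(np.hypot(x,z),a:=np.degrees(np.arctan2(x,z)),a%72))
E
python3 - <<'E'
from look import *
T=lambda x,y:(310+x/4,160+y/4)
S=lambda x,y:(180+x/5,130+y/5)
balls('top0',[T(*p) for p in[(418,286),(426,362),(360,488),(386,498)]])
balls('scene0',[S(*p) for p in[(423,108),(530,103),(360,232),(530,207)]])
print(HUB)
E
```

```text
top0 (414.5, 231.5) r 0.0542 ang 77.9 mod72 5.9
top0 (416.5, 250.5) r 0.0646 ang 9.8 mod72 9.8
top0 (400.0, 282.0) r 0.0528 ang -124.9 mod72 19.1
top0 (406.5, 284.5) r 0.0617 ang -53.8 mod72 18.2
scene0 (264.6, 151.6) r 0.0602 ang 12.7 mod72 12.7
scene0 (286.0, 150.6) r 0.0574 ang -57.6 mod72 14.4
scene0 (252.0, 176.4) r 0.0566 ang 80.7 mod72 8.7
scene0 (286.0, 171.4) r 0.0539 ang -125.6 mod72 18.4
[ 0.49243301 -0.19303289  0.08      ]
```

```bash
cat >> look.py <<'E'
def togo(target,xang=None):
    o=observe(); R=Rq(o['ee_rot']); d=np.array(target)-o['position']
    print('t',round(o['t'],2),'pos',o['position'].round(4),'xdir',np.degrees(np.arctan2(R[1,0],R[0,0])).round(2),'zdir',R[:,2].round(3),'w',round(o['width'],4),'F',o['ft_force'].round(1))
    print('tool dp units',(R.T@d/.04).round(2))
    if xang is not None: 
        a=(xang-np.degrees(np.arctan2(R[1,0],R[0,0]))); print('ang units about tool z',round(-a/6,2))
E
python3 - <<'E'
import bench; print([k for k in dir(bench) if k[0]!='_']); print(getattr(bench,'grasp_offset',None))
from look import *
togo([.4627,.2577,.231],9.2)
E
```

```text
['Unreachable', 'camera', 'grasp_offset', 'observe', 'sign_off']
0.0187
t 0.15 pos [0.1295 0.5343 0.2309] xdir 76.37 zdir [-0.    -0.001 -1.   ] w 0.0853 F [ 0.1 -0.3 -0.2]
tool dp units [-4.76  9.73  0.  ]
ang units about tool z 11.2
```

Call:
arm_command([
  {"dp": [0,0,0],"angular": [0,0,1],"jaw": 0},
  {"dp": [0,0,0],"angular": [0,0,1],"jaw": 0},
  {"dp": [0,0,0],"angular": [0,0,1],"jaw": 0},
  {"dp": [0,0,0],"angular": [0,0,1],"jaw": 0},
  {"dp": [0,0,0],"angular": [0,0,1],"jaw": 0},
  {"dp": [0,0,0],"angular": [0,0,1],"jaw": 0},
  {"dp": [0,0,0],"angular": [0,0,1],"jaw": 0},
  {"dp": [0,0,0],"angular": [0,0,1],"jaw": 0},
  {"dp": [0,0,0],"angular": [0,0,1],"jaw": 0},
  {"dp": [0,0,0],"angular": [0,0,1],"jaw": 0},
])

```text
t: 1.15
position: [0.1295, 0.5344, 0.231]
ee_rot: [0.0, 0.99, 0.14, -0.0]
ft_force: [0.8, -0.2, -0.6]
width: 0.0854
```

Call:
arm_command([
  {"dp": [0,0,0],"angular": [0,0,1],"jaw": 0},
  {"dp": [0,0,0],"angular": [0,0,0.2],"jaw": 0},
  {"dp": [0,0,0],"angular": [0,0,0],"jaw": 0},
])

```text
t: 1.45
position: [0.1295, 0.5345, 0.2312]
ee_rot: [0.0, 0.997, 0.081, -0.0]
ft_force: [0.1, 0.1, 0.3]
width: 0.0855
```

```bash
python3 - <<'E'
from look import *
togo([.4627,.2577,.231],9.2)
E
```

```text
t 1.45 pos [0.1295 0.5345 0.2312] xdir 9.28 zdir [-0. -0. -1.] w 0.0855 F [0.1 0.1 0.3]
tool dp units [7.1  8.17 0.01]
ang units about tool z 0.01
```

Call:
arm_command([
  {"dp": [0.7,0.8,0],"angular": [0,0,0],"jaw": 0},
  {"dp": [0.7,0.8,0],"angular": [0,0,0],"jaw": 0},
  {"dp": [0.7,0.8,0],"angular": [0,0,0],"jaw": 0},
  {"dp": [0.7,0.8,0],"angular": [0,0,0],"jaw": 0},
  {"dp": [0.7,0.8,0],"angular": [0,0,0],"jaw": 0},
  {"dp": [0.7,0.8,0],"angular": [0,0,0],"jaw": 0},
  {"dp": [0.7,0.8,0],"angular": [0,0,0],"jaw": 0},
  {"dp": [0.7,0.8,0],"angular": [0,0,0],"jaw": 0},
  {"dp": [0.7,0.8,0],"angular": [0,0,0],"jaw": 0},
  {"dp": [0.7,0.8,0],"angular": [0,0,0],"jaw": 0},
])

```text
t: 2.45
position: [0.4582, 0.2619, 0.2314]
ee_rot: [-0.0, 0.997, 0.081, 0.0]
ft_force: [0.2, 2.1, 0.3]
width: 0.0854
```

Call:
arm_command([
  {"dp": [0.1,0.17,0.5],"angular": [0,0,0],"jaw": 0},
  {"dp": [0,0,0.5],"angular": [0,0,0],"jaw": 0},
  {"dp": [0,0,0],"angular": [0,0,0],"jaw": 0},
  {"dp": [0,0,0],"angular": [0,0,0],"jaw": 0},
])

```text
t: 2.85
position: [0.462, 0.2573, 0.1917]
ee_rot: [0.0, 0.997, 0.081, -0.0]
ft_force: [0.2, -1.1, 0.0]
width: 0.0855
```

```bash
python3 - <<'E'
from look import *
togo([.4627,.2577,.0313],9.2)
snap('wrist','w1')
E
```

```text
t 2.85 pos [0.462  0.2573 0.1917] xdir 9.27 zdir [-0. -0. -1.] w 0.0855 F [ 0.2 -1.1  0. ]
tool dp units [ 0.02 -0.01  4.01]
ang units about tool z 0.01
```

View pics/w1.png

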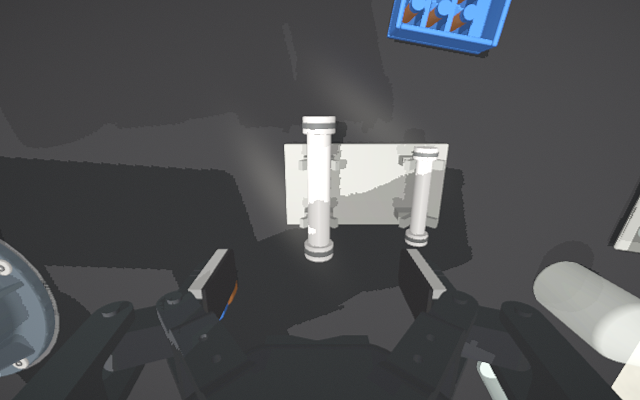

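```bash
python3 - <<'E'
from look import *
c=cv2.imread('pics/w1.png');
g=cv2.cvtColor(c,cv2.COLOR_BGR2GRAY)
for v in (140,150,165,180,200,215,230):
    xs=np.where(g[v,295:345]>200)[0]; print(v,(xs.min()+295,xs.max()+295) if len(xs) else None)
a=onz('w1',319,121,.05);b=onz('w1',319,252,.05);print(a,b,(a+b)/2,np.linalg.norm(a-b))
p,q=onz('w1',319,130,.062),onz('w1',319.5,240,.062); print('axis',np.degrees(np.arctan2(*(p-q)[:2][::-1])),p,q)
crop('w1',270,100,120,180,4,'w1c')
E
```

```text
140 (np.int64(307), np.int64(329))
150 (np.int64(295), np.int64(344))
165 (np.int64(295), np.int64(335))
180 (np.int64(295), np.int64(344))
200 (np.int64(295), np.int64(328))
215 (np.int64(295), np.int64(326))
230 (np.int64(308), np.int64(326))
[0.45315494 0.324824   0.05      ] [0.47619761 0.18480235 0.05      ] [0.46467628 0.25481317 0.05      ] 0.14190499347946545
axis 99.61312389646109 [0.45434255 0.31702877 0.062     ] [0.47330941 0.20504593 0.062     ]
```

View pics/w1c.png

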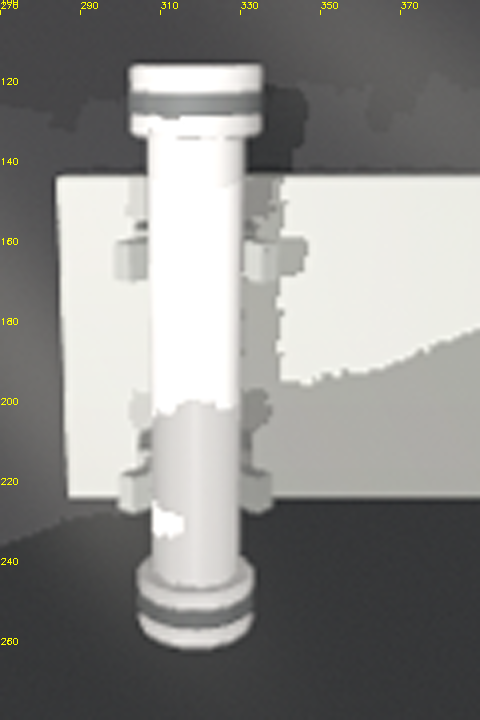

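```bash
python3 - <<'E'
from look import *
a=onz('w1',319,116,.066);b=onz('w1',319,262,.066);print(a,b,m:=(a+b)/2,np.linalg.norm(a-b), np.degrees(np.arctan2(*(a-b)[:2][::-1])))
# V block centres (z~.05): outer block tops
for u,v in [(302,164),(341,163),(302,223),(334,222)]: print(onz('w1',u,v,.05))
m[2]=.0313; togo(m,9.3)
E
```

```text
[0.45225237 0.32953712 0.066     ] [0.47664741 0.18129762 0.066     ] [0.46444989 0.25541737 0.066     ] 0.1502333687682765 99.34512109681627
[0.44289354 0.28036371 0.05      ]
[0.48198247 0.28774076 0.05      ]
[0.45224913 0.2164059  0.05      ]
[0.48641499 0.22312526 0.05      ]
t 2.9 pos [0.4622 0.2576 0.1922] xdir 9.26 zdir [ 0.001  0.    -1.   ] w 0.0853 F [ 0.5 -0.4  1.1]
tool dp units [0.04 0.06 4.02]
ang units about tool z -0.01
```

Call:
arm_command([
  {"dp": [0.04,0.06,0.5],"angular": [0,0,0],"jaw": 0},
  {"dp": [0,0,0.5],"angular": [0,0,0],"jaw": 0},
  {"dp": [0,0,0.5],"angular": [0,0,0],"jaw": 0},
  {"dp": [0,0,0.5],"angular": [0,0,0],"jaw": 0},
  {"dp": [0,0,0.5],"angular": [0,0,0],"jaw": 0},
  {"dp": [0,0,0.5],"angular": [0,0,0],"jaw": 0},
  {"dp": [0,0,0.5],"angular": [0,0,0],"jaw": 0},
  {"dp": [0,0,0.5],"angular": [0,0,0],"jaw": 0},
  {"dp": [0,0,0],"angular": [0,0,0],"jaw": 0},
])

```text
t: 3.8
position: [0.4633, 0.2552, 0.0304]
ee_rot: [0.0, 0.997, 0.081, -0.001]
ft_force: [-1.5, -0.9, -0.1]
width: 0.0851
```

Call:
arm_command([
  {"dp": [0,0,0],"angular": [0,0,0],"jaw": 60},
  {"dp": [0,0,0],"angular": [0,0,0],"jaw": 120},
  {"dp": [0,0,0],"angular": [0,0,0],"jaw": 180},
  {"dp": [0,0,0],"angular": [0,0,0],"jaw": 230},
  {"dp": [0,0,0],"angular": [0,0,0],"jaw": 230},
  {"dp": [0,0,0],"angular": [0,0,0],"jaw": 230},
  {"dp": [0,0,0],"angular": [0,0,0],"jaw": 230},
])

```text
t: 4.5
position: [0.4642, 0.2552, 0.0321]
ee_rot: [-0.0, 0.997, 0.08, 0.0]
ft_force: [-2.2, -1.1, 7.7]
width: 0.0223
```

```bash
python3 - <<'E'
from look import *
togo([.4645,.2555,.231],-13.33)
E
```

```text
t 4.5 pos [0.4642 0.2552 0.0321] xdir 9.18 zdir [ 0.001  0.    -1.   ] w 0.0223 F [-2.2 -1.1  7.7]
tool dp units [ 0.01 -0.01 -4.97]
ang units about tool z 3.75
```

Call:
arm_command([
  {"dp": [0,0,-0.2],"angular": [0,0,0],"jaw": 230},
  {"dp": [0,0,-0.3],"angular": [0,0,0],"jaw": 230},
  {"dp": [0,0,-0.5],"angular": [0,0,0],"jaw": 230},
  {"dp": [0,0,-0.5],"angular": [0,0,0],"jaw": 230},
  {"dp": [0,0,-0.5],"angular": [0,0,0],"jaw": 230},
  {"dp": [0,0,-0.5],"angular": [0,0,0],"jaw": 230},
  {"dp": [0,0,-0.5],"angular": [0,0,0],"jaw": 230},
  {"dp": [0,0,-0.5],"angular": [0,0,0],"jaw": 230},
  {"dp": [0,0,-0.5],"angular": [0,0,0],"jaw": 230},
  {"dp": [0,0,-0.5],"angular": [0,0,0],"jaw": 230},
])

```text
t: 5.5
position: [0.4637, 0.2549, 0.213]
ee_rot: [-0.0, 0.997, 0.08, 0.0]
ft_force: [-0.7, 0.5, -1.5]
width: 0.0217
```

Call:
arm_command([
  {"dp": [0,0,-0.5],"angular": [0,0,0.75],"jaw": 230},
  {"dp": [0,0,0],"angular": [0,0,0.75],"jaw": 230},
  {"dp": [0,0,0],"angular": [0,0,0.75],"jaw": 230},
  {"dp": [0,0,0],"angular": [0,0,0.75],"jaw": 230},
  {"dp": [0,0,0],"angular": [0,0,0.75],"jaw": 230},
  {"dp": [0,0,0],"angular": [0,0,0],"jaw": 230},
  {"dp": [0,0,0],"angular": [0,0,0],"jaw": 230},
])

```text
t: 6.2
position: [0.4638, 0.255, 0.2318]
ee_rot: [-0.0, 0.993, -0.115, 0.0]
ft_force: [-0.3, 0.6, -2.4]
width: 0.0217
```

```bash
python3 - <<'E'
from look import *
togo([.6092,-.2207,.231],-13.33)
snap('wrist','w2')
E
```

```text
t 6.2 pos [0.4638 0.255  0.2318] xdir -13.2 zdir [ 0.  0. -1.] w 0.0217 F [-0.3  0.6 -2.4]
tool dp units [ 6.25 10.75  0.02]
ang units about tool z 0.02
```

View pics/w2.png

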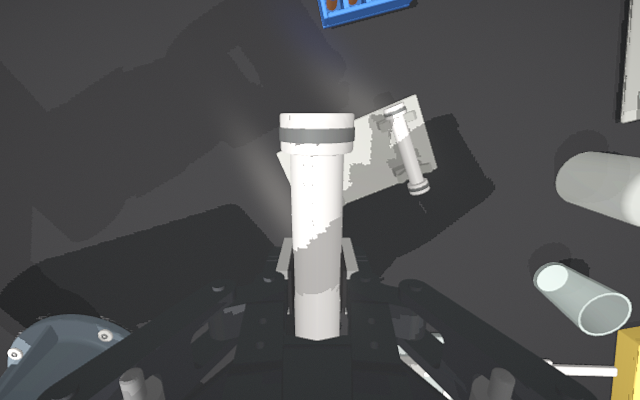

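Call:
arm_command([
  {"dp": [0.2,0.35,0],"angular": [0,0,0],"jaw": 230},
  {"dp": [0.45,0.77,0],"angular": [0,0,0],"jaw": 230},
  {"dp": [0.45,0.77,0],"angular": [0,0,0],"jaw": 230},
  {"dp": [0.45,0.77,0],"angular": [0,0,0],"jaw": 230},
  {"dp": [0.45,0.77,0],"angular": [0,0,0],"jaw": 230},
  {"dp": [0.45,0.77,0],"angular": [0,0,0],"jaw": 230},
  {"dp": [0.45,0.77,0],"angular": [0,0,0],"jaw": 230},
  {"dp": [0.45,0.77,0],"angular": [0,0,0],"jaw": 230},
  {"dp": [0.45,0.77,0],"angular": [0,0,0],"jaw": 230},
  {"dp": [0.45,0.77,0],"angular": [0,0,0],"jaw": 230},
])

```text
t: 7.25
position: [0.5625, -0.069, 0.2315]
ee_rot: [-0.0, 0.993, -0.115, 0.0]
ft_force: [0.7, 0.1, -1.3]
width: 0.0225
```

Call:
arm_command([
  {"dp": [0.45,0.77,0],"angular": [0,0,0],"jaw": 230},
  {"dp": [0.45,0.77,0],"angular": [0,0,0],"jaw": 230},
  {"dp": [0.45,0.77,0],"angular": [0,0,0],"jaw": 230},
  {"dp": [0.45,0.77,0],"angular": [0,0,0],"jaw": 230},
  {"dp": [0.2,0.39,0],"angular": [0,0,0],"jaw": 230},
  {"dp": [0,0,0],"angular": [0,0,0],"jaw": 230},
  {"dp": [0,0,0],"angular": [0,0,0],"jaw": 230},
  {"dp": [0,0,0],"angular": [0,0,0],"jaw": 230},
])

```text
t: 8.05
position: [0.608, -0.2198, 0.2314]
ee_rot: [-0.0, 0.993, -0.115, -0.0]
ft_force: [-0.0, 0.2, -1.4]
width: 0.022
```

```bash
python3 - <<'E'
from look import *
togo([.6092,-.2207,.0873],-13.33)
snap('top','t3');snap('scene','s3');snap('wrist','w3')
crop('t3',310,140,200,150,4,'t3c'); crop('s3',180,80,160,140,5,'s3c')
E
```

```text
t 8.05 pos [ 0.608  -0.2198  0.2314] xdir -13.25 zdir [-0.  0. -1.] w 0.022 F [-0.   0.2 -1.4]
tool dp units [0.04 0.02 3.6 ]
ang units about tool z 0.01
```

View pics/w3.png

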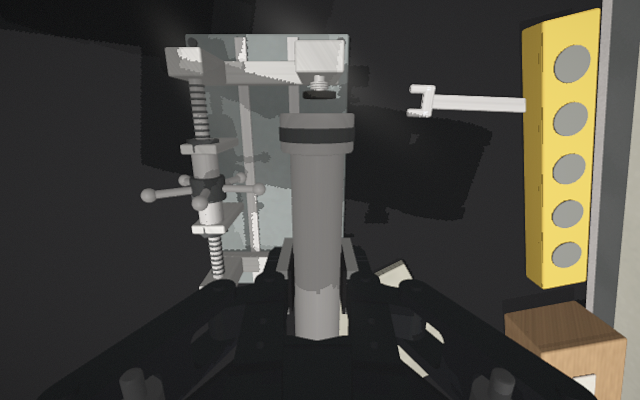

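View pics/s3c.png

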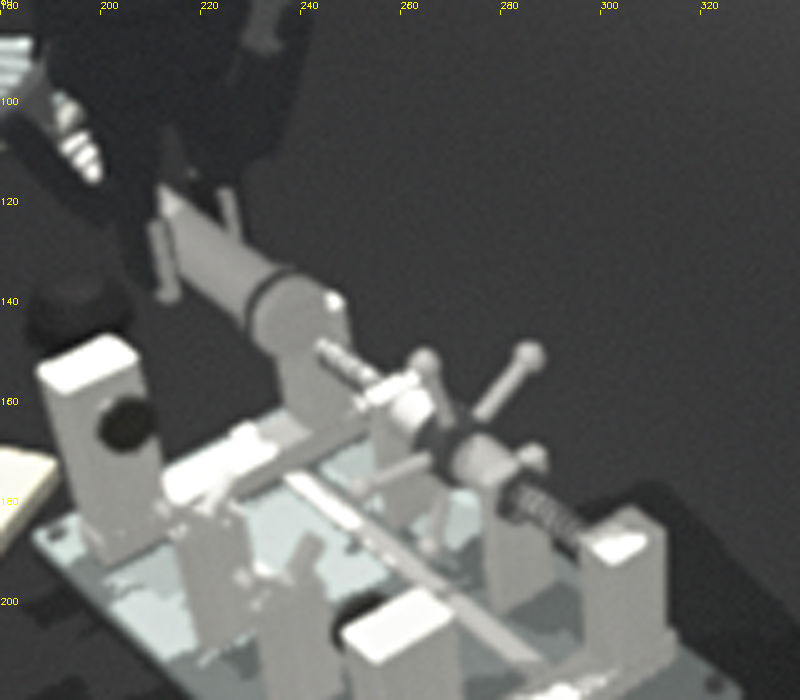

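```bash
python3 - <<'E'
from look import *
crop('w3',160,20,200,200,4,'w3c')
o,_=pickle.load(open('pics/w3.pkl','rb'))
for (u,v) in [(295,38),(348,40),(345,73),(297,70)]: 
    q=onz('w3',u,v,.126)-CR; print(q, 'x',q@ux,'y',q@uy)
print('tcp', (o['position']-CR)@ux,(o['position']-CR)@uy)
# column end
for u in (279,355):
    q=onz('w3',u,130,.25)-CR; print('colend', q@ux,q@uy)
E
```

```text
[0.012563   0.13295071 0.021     ] x -0.01842848927231145 y 0.13226530956849625
[0.05281986 0.12200641 0.021     ] x 0.02326709768757147 y 0.13089745416424498
[0.04572012 0.09916596 0.021     ] x 0.021624708649567465 y 0.1070354507247203
[0.00833115 0.11029149 0.021     ] x -0.017322030792124278 y 0.10924086825887172
tcp -0.0012375046818571453 0.000538678942452879
colend -0.017573569462554783 0.06869340691248016
colend 0.015028775420400231 0.06871063962617105
```

View pics/w3c.png

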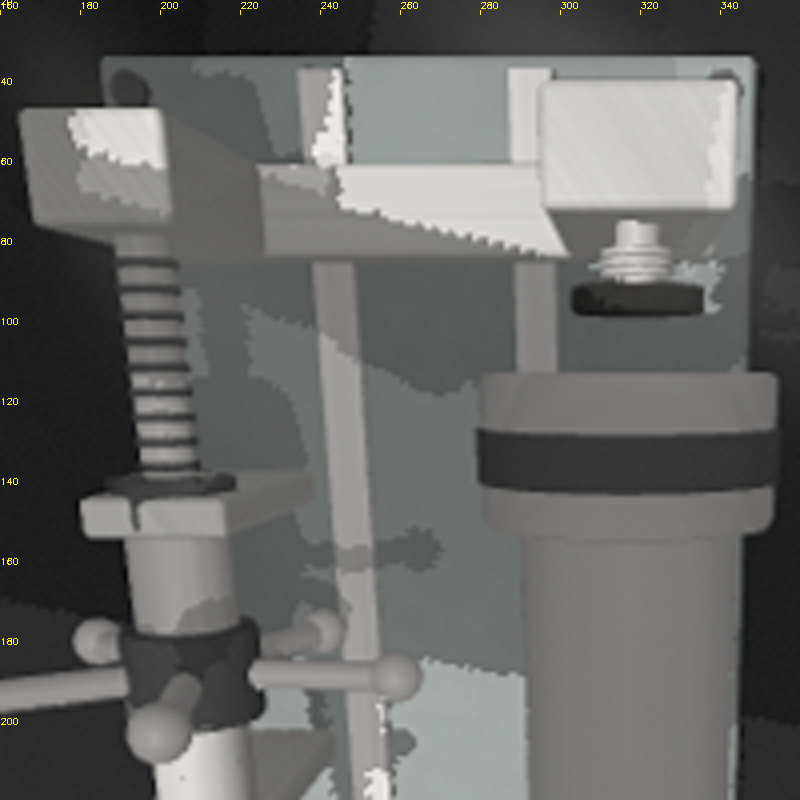

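Call:
arm_command([
  {"dp": [0.07,0.02,0.3],"angular": [0,0,0],"jaw": 230},
  {"dp": [0,0,0.5],"angular": [0,0,0],"jaw": 230},
  {"dp": [0,0,0.5],"angular": [0,0,0],"jaw": 230},
  {"dp": [0,0,0.5],"angular": [0,0,0],"jaw": 230},
  {"dp": [0,0,0.5],"angular": [0,0,0],"jaw": 230},
  {"dp": [0,0,0.5],"angular": [0,0,0],"jaw": 230},
  {"dp": [0,0,0.3],"angular": [0,0,0],"jaw": 230},
  {"dp": [0,0,0.1],"angular": [0,0,0],"jaw": 230},
  {"dp": [0,0,0],"angular": [0,0,0],"jaw": 230},
])

```text
t: 9.1
position: [0.6107, -0.2223, 0.103]
ee_rot: [-0.0, 0.993, -0.116, -0.0]
ft_force: [0.0, -0.0, -1.6]
width: 0.0221
```

```bash
python3 - <<'E'
from look import *
togo([.6102,-.2209,.0871],-13.33)
snap('scene','s4');crop('s4',170,80,180,150,4,'s4c')
E
```

```text
t 9.1 pos [ 0.6107 -0.2223  0.103 ] xdir -13.32 zdir [-0.  0. -1.] w 0.0221 F [ 0.  -0.  -1.6]
tool dp units [-0.02 -0.03  0.4 ]
ang units about tool z 0.0
```

View pics/s4c.png

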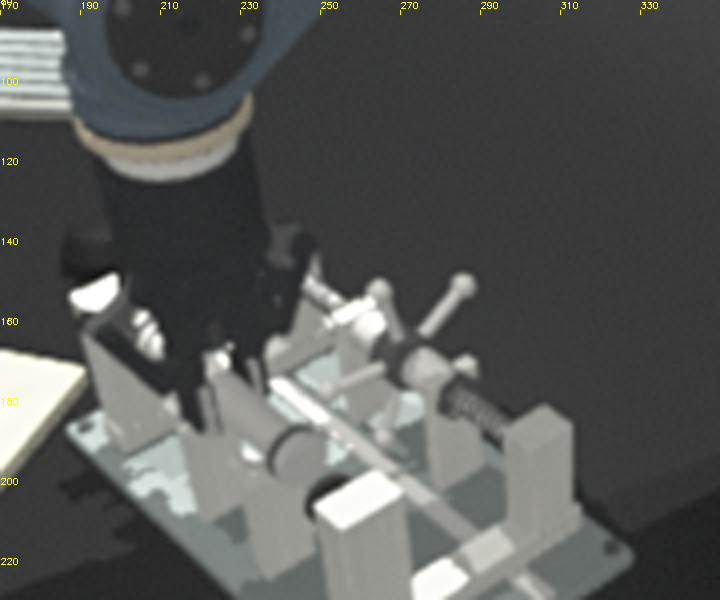

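Call:
arm_command([
  {"dp": [-0.01,-0.03,0.1],"angular": [0,0,0],"jaw": 230},
  {"dp": [0,0,0.1],"angular": [0,0,0],"jaw": 230},
  {"dp": [0,0,0.1],"angular": [0,0,0],"jaw": 230},
  {"dp": [0,0,0.06],"angular": [0,0,0],"jaw": 230},
  {"dp": [0,0,0],"angular": [0,0,0],"jaw": 230},
  {"dp": [0,0,0],"angular": [0,0,0],"jaw": 230},
])

```text
t: 9.75
position: [0.6106, -0.2212, 0.0889]
ee_rot: [0.0, 0.993, -0.116, 0.0]
ft_force: [0.2, -0.7, -1.4]
width: 0.0222
```

Call:
arm_command([
  {"dp": [0,0,0.04],"angular": [0,0,0],"jaw": 230},
  {"dp": [0,0,0.02],"angular": [0,0,0],"jaw": 230},
  {"dp": [0,0,0],"angular": [0,0,0],"jaw": 230},
])

```text
t: 10.05
position: [0.6108, -0.2213, 0.0878]
ee_rot: [0.0, 0.993, -0.116, 0.0]
ft_force: [-4.0, 1.5, 9.4]
width: 0.0222
```

Call:
arm_command([
  {"dp": [0,0,0],"angular": [0,0,0],"jaw": 185},
  {"dp": [0,0,0],"angular": [0,0,0],"jaw": 165},
  {"dp": [0,0,0],"angular": [0,0,0],"jaw": 145},
  {"dp": [0,0,0],"angular": [0,0,0],"jaw": 130},
  {"dp": [0,0,0],"angular": [0,0,0],"jaw": 130},
  {"dp": [0,0,0],"angular": [0,0,0],"jaw": 130},
])

```text
t: 10.65
position: [0.6106, -0.2211, 0.0864]
ee_rot: [-0.0, 0.993, -0.116, -0.0]
ft_force: [-0.1, 0.1, 0.4]
width: 0.0419
```

```bash
python3 - <<'E'
from look import *
togo([.6102,-.2209,.0871],-13.33)
snap('scene','s5');crop('s5',170,80,180,150,4,'s5c')
E
```

```text
t 10.65 pos [ 0.6106 -0.2211  0.0864] xdir -13.32 zdir [-0.  0. -1.] w 0.0419 F [-0.1  0.1  0.4]
tool dp units [-0.01 -0.   -0.02]
ang units about tool z 0.0
```

View pics/s5c.png

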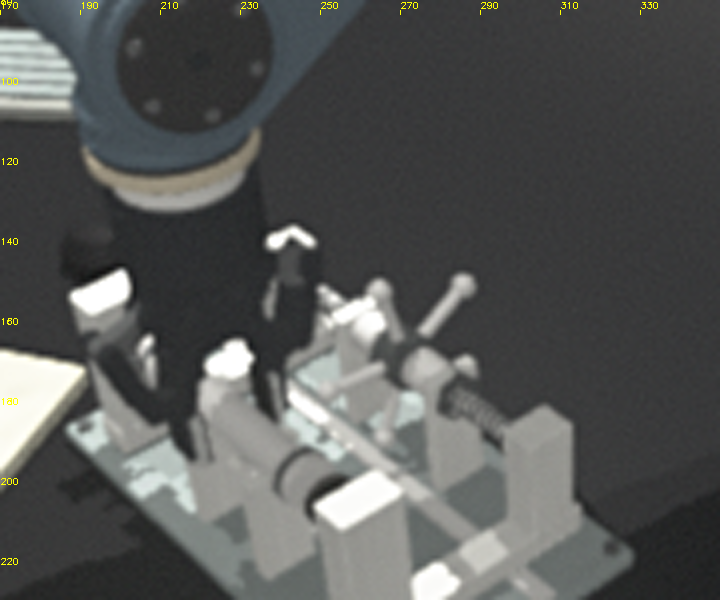

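Call:
arm_command([
  {"dp": [0,0,-0.2],"angular": [0,0,0],"jaw": 130},
  {"dp": [0,0,-0.3],"angular": [0,0,0],"jaw": 130},
  {"dp": [0,0,-0.5],"angular": [0,0,0],"jaw": 130},
  {"dp": [0,0,-0.5],"angular": [0,0,0],"jaw": 130},
  {"dp": [0,0,-0.7],"angular": [0,0,0],"jaw": 130},
  {"dp": [0,0,-0.7],"angular": [0,0,0],"jaw": 200},
  {"dp": [0,0,-0.4],"angular": [0,0,0],"jaw": 255},
  {"dp": [0,0,-0.2],"angular": [0,0,0],"jaw": 255},
  {"dp": [0,0,0],"angular": [0,0,0],"jaw": 255},
  {"dp": [0,0,0],"angular": [0,0,0],"jaw": 255},
])

```text
t: 11.7
position: [0.6103, -0.221, 0.2259]
ee_rot: [-0.0, 0.993, -0.116, -0.0]
ft_force: [-0.2, 0.1, -0.7]
width: 0.0001
```

```bash
python3 - <<'E'
from look import *
togo(HUB-.09*ux+[0,0,.15],-13.33)
snap('scene','s6');crop('s6',170,120,170,140,4,'s6c')
snap('wrist','w6')
snap('top','t6');crop('t6',310,160,200,150,4,'t6c')
E
```

```text
t 11.7 pos [ 0.6103 -0.221   0.2259] xdir -13.33 zdir [-0.001  0.    -1.   ] w 0.0001 F [-0.2  0.1 -0.7]
tool dp units [-5.28 -0.   -0.1 ]
ang units about tool z 0.0
```

View pics/s6c.png

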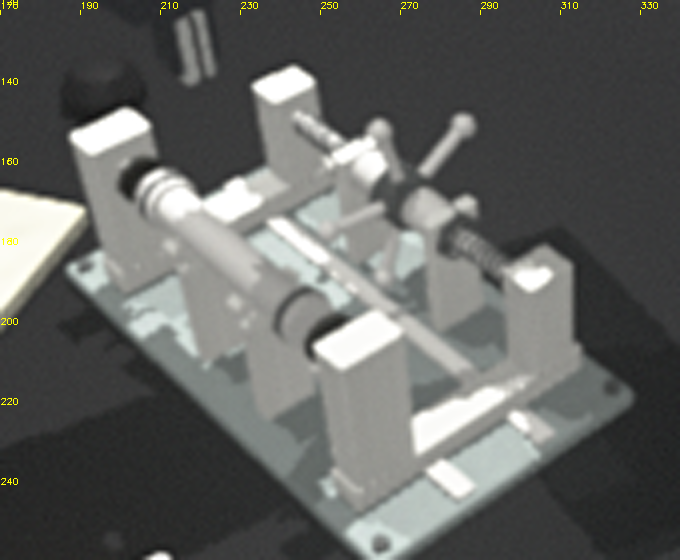

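View pics/w6.png

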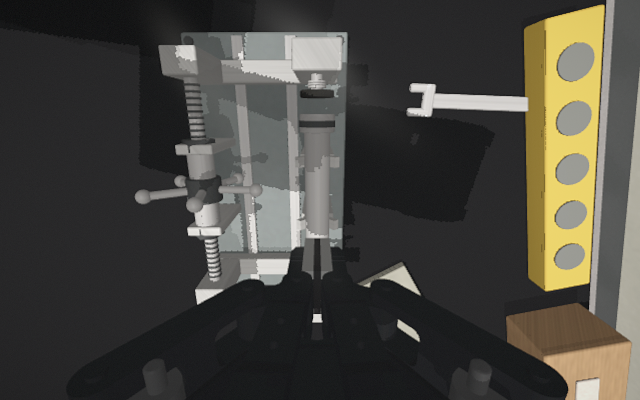

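```bash
cat >> look.py <<'E'
def fit(obs,a0=None,hub=None,quiet=False):
    # obs: list (img,u,v): ball centres; fit hub x,y shift & sleeve angle w/ r=56
    from scipy.optimize import least_squares
    def pred(s):
        h=HUB+s[0]*ux+s[1]*uz
        return [[h+.056*(np.sin(s[2]+k*1.2566)*ux+np.cos(s[2]+k*1.2566)*uz) for k in range(5)]][0]
    def res(s):
        P=pred(s);r=[]
        for n,u,v in obs:
            p,d=ray(n,u,v);d=d/np.linalg.norm(d)
            dd=[np.cross(q-p,d) for q in P]; i=np.argmin([np.linalg.norm(x) for x in dd]); r+=list(dd[i])
        return np.array(r+[s[0]*.3,s[1]*.3])
    best=min((least_squares(res,[0,0,a]) for a in np.linspace(0,1.2,9)),key=lambda s:s.cost)
    print('hub dx,dz mm',(best.x[:2]*1e3).round(1),'ang deg %.1f'%(np.degrees(best.x[2])%72),'rms mm',1e3*np.sqrt(2*best.cost/len(obs)))
    return best.x
E
python3 - <<'E'
from look import *
T=lambda x,y:(310+x/4,160+y/4)
S=lambda x,y:(180+x/5,130+y/5)
t=[('top0',*T(*p)) for p in[(418,286),(426,362),(360,488),(386,498)]]
s=[('scene0',*S(*p)) for p in[(423,108),(530,103),(360,232),(530,207)]]
w=[('w6',*p) for p in[(142,197),(195,204),(256,190),(181,181),(237,180)]]
for q in(t,s,w,t+s+w): fit(q)
E
```

```text
hub dx,dz mm [-1.5  4.3] ang deg 13.1 rms mm 1.122957123946103
hub dx,dz mm [-0.5  3.7] ang deg 13.6 rms mm 1.332858331383624
hub dx,dz mm [2.6 3.9] ang deg 13.3 rms mm 1.635635488418408
hub dx,dz mm [0.2 3. ] ang deg 13.0 rms mm 2.0807161051201137
```

Call:
arm_command([
  {"dp": [-0.4,0,0],"angular": [0,0,0],"jaw": 255},
  {"dp": [-0.8,0,0],"angular": [0,0,0],"jaw": 255},
  {"dp": [-0.8,0,0],"angular": [0,0,0],"jaw": 255},
  {"dp": [-0.8,0,0],"angular": [0,0,0],"jaw": 255},
  {"dp": [-0.8,0,0],"angular": [0,0,0],"jaw": 255},
  {"dp": [-0.8,0,0],"angular": [0,0,0],"jaw": 255},
  {"dp": [-0.64,0,0],"angular": [0,0,0],"jaw": 255},
  {"dp": [0,0,0.4],"angular": [0,0,0],"jaw": 255},
  {"dp": [0,0,0.6],"angular": [0,0,0],"jaw": 255},
  {"dp": [0,0,0],"angular": [0,0,0],"jaw": 255},
])

```text
t: 12.85
position: [0.4129, -0.1739, 0.1842]
ee_rot: [-0.001, 0.993, -0.116, -0.002]
ft_force: [-0.5, -0.1, -0.0]
width: 0.0002
```

```bash
cat >> look.py <<'E'
def go(fx,z): togo(HUB+(fx-14.5)/1000*ux+[0,0,z/1000],-13.33)
E
python3 - <<'E'
from look import *
go(-66,17)
snap('wrist','w7');snap('scene','s7'); crop('s7',220,100,130,120,5,'s7c')
E
```

```text
t 12.85 pos [ 0.4129 -0.1739  0.1842] xdir -13.33 zdir [-0.004  0.002 -1.   ] w 0.0002 F [-0.5 -0.1 -0. ]
tool dp units [0.04 0.01 2.18]
ang units about tool z -0.0
```

View pics/w7.png

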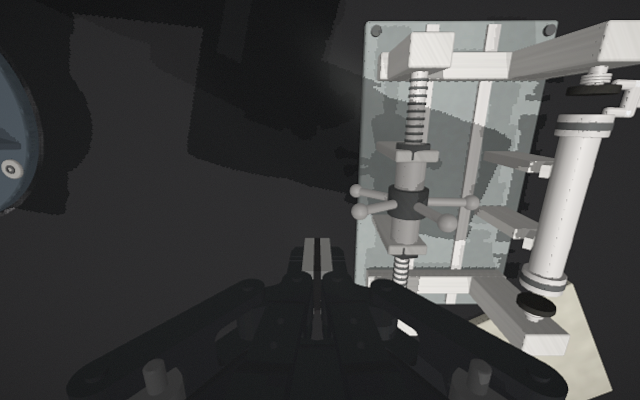

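View pics/s7c.png

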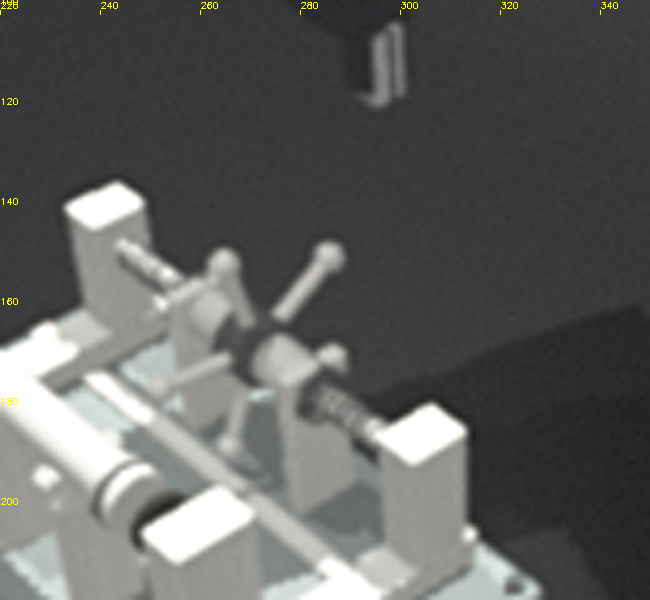

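```bash
sed -i 's/(fx-14.5)/(fx-8)/' look.py; python3 - <<'E'
from look import *
go(-64,17)
E
```

```text
t 12.95 pos [ 0.4143 -0.1746  0.1866] xdir -13.33 zdir [-0.001  0.001 -1.   ] w 0.0004 F [ 0.8 -0.3  0.9]
tool dp units [ 0.21 -0.    2.24]
ang units about tool z 0.0
```

Call:
arm_command([
  {"dp": [0.2,0,0.4],"angular": [0,0,0],"jaw": 255},
  {"dp": [0,0,0.6],"angular": [0,0,0],"jaw": 255},
  {"dp": [0,0,0.6],"angular": [0,0,0],"jaw": 255},
  {"dp": [0,0,0.5],"angular": [0,0,0],"jaw": 255},
  {"dp": [0,0,0],"angular": [0,0,0],"jaw": 255},
  {"dp": [0,0,0],"angular": [0,0,0],"jaw": 255},
])

```text
t: 13.55
position: [0.4228, -0.1768, 0.1035]
ee_rot: [0.0, 0.993, -0.116, 0.0]
ft_force: [0.2, -0.3, 0.1]
width: -0.0001
```

```bash
python3 - <<'E'
from look import *
go(-50,24)
snap('wrist','w8');snap('scene','s8'); crop('s8',220,100,130,120,5,'s8c')
E
```

```text
t 13.55 pos [ 0.4228 -0.1768  0.1035] xdir -13.32 zdir [ 0.001 -0.    -1.   ] w -0.0001 F [ 0.2 -0.3  0.1]
tool dp units [ 0.34 -0.01 -0.01]
ang units about tool z 0.0
```

View pics/s8c.png

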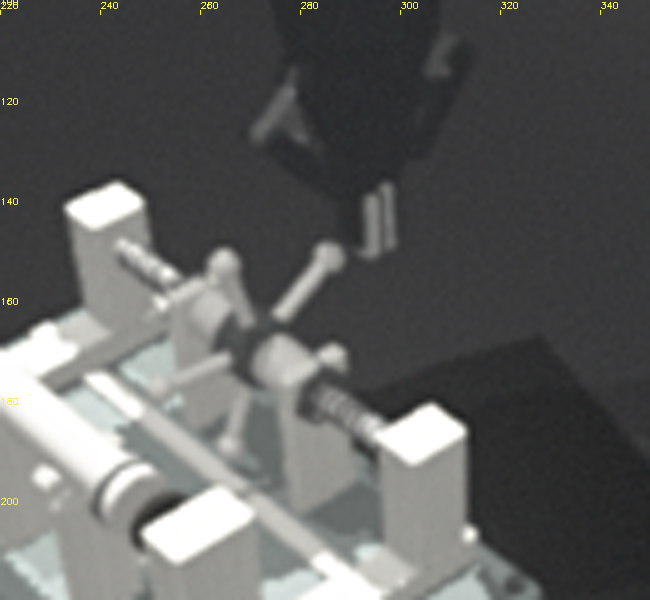

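View pics/w8.png

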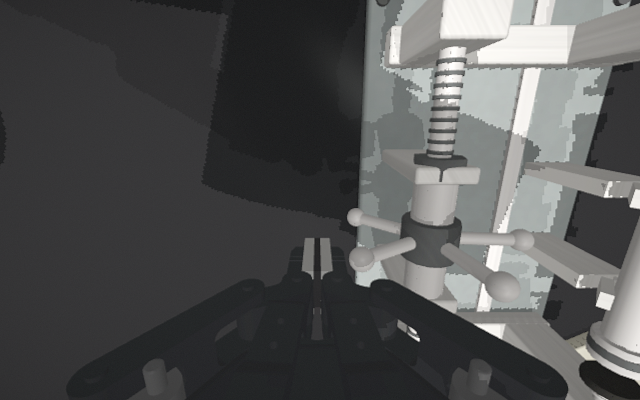

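Call:
arm_command([
  {"dp": [0,0,0.15],"angular": [0,0,0],"jaw": 255},
  {"dp": [0.22,0,0],"angular": [0,0,0],"jaw": 255},
  {"dp": [0.13,0,-0.15],"angular": [0,0,0],"jaw": 255},
  {"dp": [0.18,0,-0.18],"angular": [0,0,0],"jaw": 255},
  {"dp": [0.2,0,-0.15],"angular": [0,0,0],"jaw": 255},
  {"dp": [0,0,0],"angular": [0,0,0],"jaw": 255},
])

```text
t: 14.25
position: [0.4483, -0.1825, 0.1177]
ee_rot: [-0.001, 0.993, -0.116, -0.004]
ft_force: [-31.8, 8.1, 45.2]
width: -0.0003
```

```bash
python3 - <<'E'
from look import *
go(-35,37)
snap('wrist','w9');snap('scene','s9'); crop('s9',220,100,130,120,5,'s9c')
E
```

```text
t 14.25 pos [ 0.4483 -0.1825  0.1177] xdir -13.3 zdir [-0.007  0.002 -1.   ] w -0.0003 F [-31.8   8.1  45.2]
tool dp units [0.06 0.   0.02]
ang units about tool z 0.01
```

View pics/s9c.png

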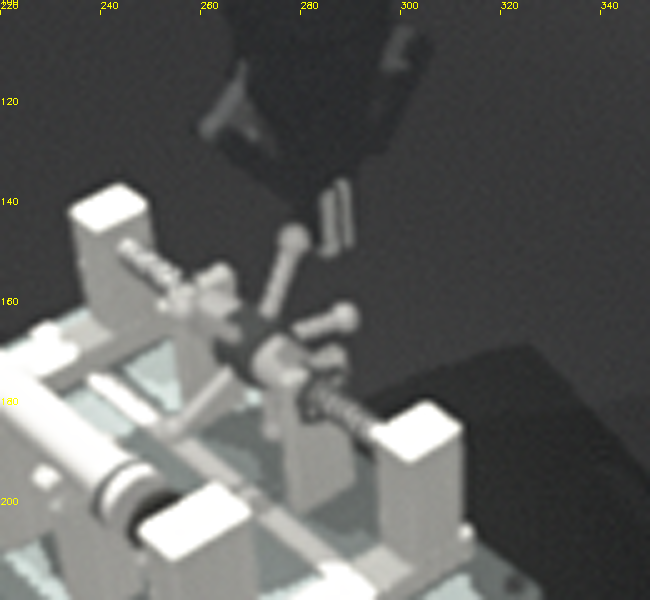

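View pics/w9.png

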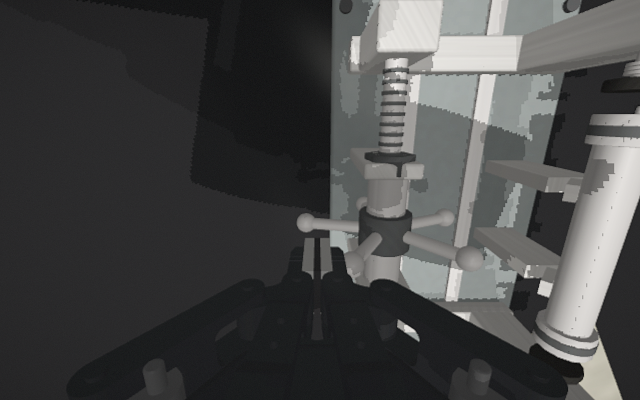

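Call:
arm_command([
  {"dp": [-0.04,0,-0.1],"angular": [0,0,0],"jaw": 255},
  {"dp": [-0.02,0,-0.1],"angular": [0,0,0],"jaw": 255},
  {"dp": [0,0,0],"angular": [0,0,0],"jaw": 255},
])

```text
t: 14.65
position: [0.4488, -0.1829, 0.1243]
ee_rot: [0.0, 0.993, -0.116, 0.001]
ft_force: [-0.2, -0.6, 0.6]
width: -0.0003
```

```bash
python3 - <<'E'
from look import *
go(-35,37)
w=[('w9',*p) for p in[(306,223),(446,218),(469,258),(358,262)]]
s=[('scene9'[0]+'9',220+x/5,100+y/5) for x,y in [(294,238),(343,318),(332,355)]]
balls('w9',[x[1:] for x in w]); balls('s9',[x[1:] for x in s])
E
```

```text
t 14.65 pos [ 0.4488 -0.1829  0.1243] xdir -13.32 zdir [ 0.001 -0.001 -1.   ] w -0.0003 F [-0.2 -0.6  0.6]
tool dp units [ 0.04 -0.01  0.18]
ang units about tool z 0.0
w9 (306, 223) r 0.0540 ang -97.6 mod72 46.4
w9 (446, 218) r 0.0542 ang 109.2 mod72 37.2
w9 (469, 258) r 0.0570 ang 40.7 mod72 40.7
w9 (358, 262) r 0.0534 ang -26.3 mod72 45.7
s9 (278.8, 147.6) r 0.0570 ang -29.2 mod72 42.8
s9 (288.6, 163.6) r 0.0550 ang -102.4 mod72 41.6
s9 (286.4, 171.0) r 0.0547 ang -124.3 mod72 19.7
```

Call:
arm_command([
  {"dp": [0.04,0,0],"angular": [0,0,0],"jaw": 255},
  {"dp": [0.22,0,-0.06],"angular": [0,0,0],"jaw": 255},
  {"dp": [0.23,0,-0.06],"angular": [0,0,0],"jaw": 255},
  {"dp": [0.24,0,-0.03],"angular": [0,0,0],"jaw": 255},
])

```text
t: 15.05
position: [0.4774, -0.1897, 0.1303]
ee_rot: [0.0, 0.993, -0.116, 0.0]
ft_force: [-2.1, 0.9, 5.9]
width: -0.0002
```

Call:
arm_command([
  {"dp": [0.24,0,0.04],"angular": [0,0,0],"jaw": 255},
  {"dp": [0.23,0,0.06],"angular": [0,0,0],"jaw": 255},
  {"dp": [0,0,0],"angular": [0,0,0],"jaw": 255},
])

```text
t: 15.35
position: [0.4958, -0.1939, 0.1251]
ee_rot: [-0.0, 0.993, -0.116, -0.0]
ft_force: [0.6, 0.6, 0.0]
width: -0.0003
```

```bash
python3 - <<'E'
from look import *
go(12,46)
snap('wrist','w10');snap('scene','s10'); crop('s10',220,100,130,120,5,'s10c')
E
```

```text
t 15.35 pos [ 0.4958 -0.1939  0.1251] xdir -13.31 zdir [-0.  0. -1.] w -0.0003 F [0.6 0.6 0. ]
tool dp units [ 0.01 -0.   -0.02]
ang units about tool z 0.0
```

View pics/s10c.png

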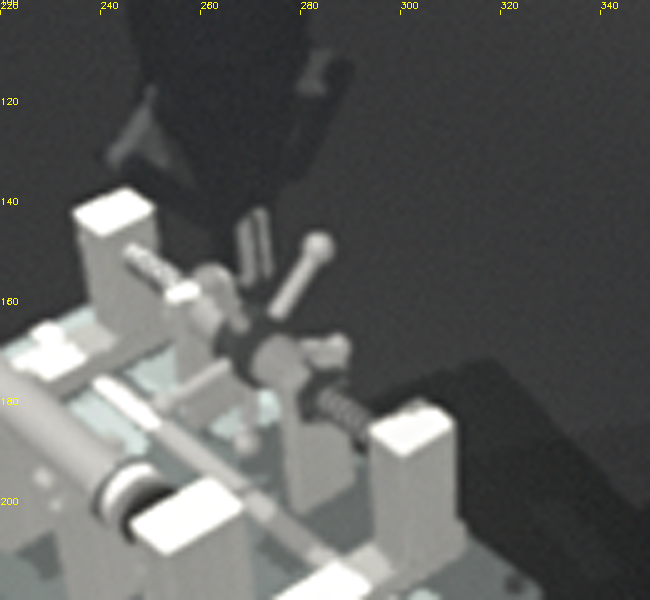

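Call:
arm_command([
  {"dp": [0.19,0,0.08],"angular": [0,0,0],"jaw": 255},
  {"dp": [0.18,0,0.11],"angular": [0,0,0],"jaw": 255},
  {"dp": [0.16,0,0.13],"angular": [0,0,0],"jaw": 255},
  {"dp": [0,0,0],"angular": [0,0,0],"jaw": 255},
])

```text
t: 15.85
position: [0.5161, -0.1987, 0.112]
ee_rot: [-0.0, 0.993, -0.116, -0.0]
ft_force: [-0.0, -0.1, 0.2]
width: 0.0004
```

```bash
python3 - <<'E'
from look import *
go(32.7,33)
snap('wrist','w11');snap('scene','s11'); crop('s11',220,100,130,120,5,'s11c')
balls('s10',[(220+318/5,100+243/5)])
E
```

```text
t 15.85 pos [ 0.5161 -0.1987  0.112 ] xdir -13.32 zdir [-0.  0. -1.] w 0.0004 F [-0.  -0.1  0.2]
tool dp units [ 0.01 -0.   -0.03]
ang units about tool z 0.0
s10 (283.6, 148.6) r 0.0578 ang -46.2 mod72 25.8
```

View pics/s11c.png

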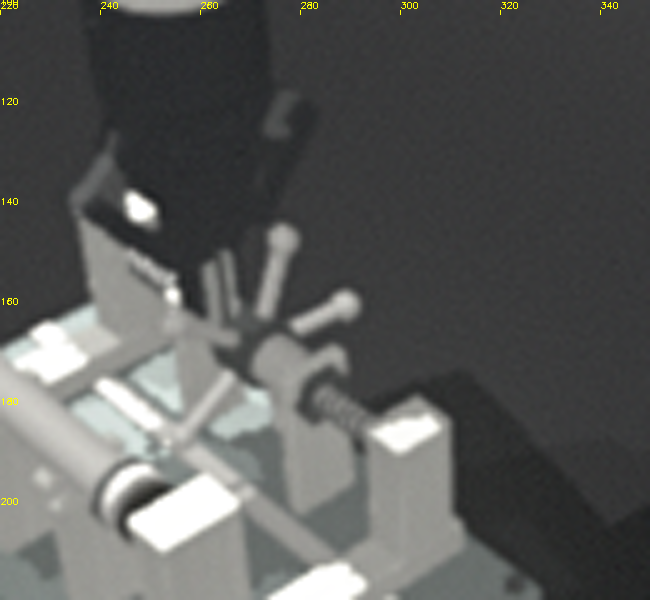

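View pics/w11.png

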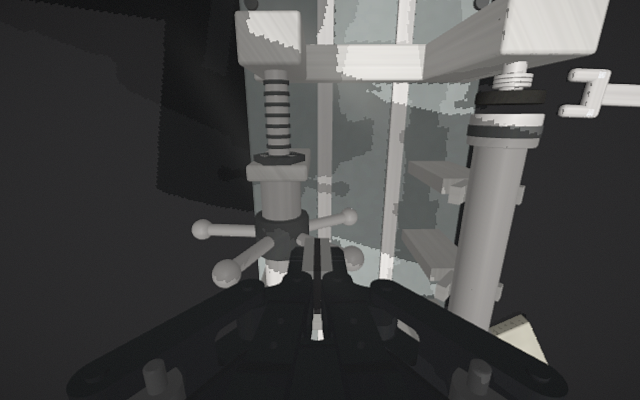

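```bash
python3 - <<'E'
from look import *
balls('s11',[(220+x/5,100+y/5) for x,y in [(284,238),(345,305)]])
balls('w11',[(203,229),(228,273),(349,217),(353,258)])
E
```

```text
s11 (276.8, 147.6) r 0.0570 ang -22.7 mod72 49.3
s11 (289.0, 161.0) r 0.0557 ang -94.7 mod72 49.3
w11 (203, 229) r 0.0530 ang -92.0 mod72 52.0
w11 (228, 273) r 0.0565 ang -20.0 mod72 52.0
w11 (349, 217) r 0.0546 ang 117.0 mod72 45.0
w11 (353, 258) r 0.0582 ang 48.9 mod72 48.9
```

Call:
arm_command([
  {"dp": [-0.08,0,-0.2],"angular": [0,0,0],"jaw": 255},
  {"dp": [0,0,-0.4],"angular": [0,0,0],"jaw": 255},
  {"dp": [0,0,-0.4],"angular": [0,0,0],"jaw": 255},
  {"dp": [-0.5,0,0],"angular": [0,0,0],"jaw": 255},
  {"dp": [-0.6,0,0],"angular": [0,0,0],"jaw": 255},
  {"dp": [-0.6,0,0],"angular": [0,0,0],"jaw": 255},
  {"dp": [-0.02,0,0],"angular": [0,0,0],"jaw": 255},
  {"dp": [0,0,0.3],"angular": [0,0,0],"jaw": 255},
  {"dp": [0,0,0.35],"angular": [0,0,0],"jaw": 255},
  {"dp": [0,0,0],"angular": [0,0,0],"jaw": 255},
])

```text
t: 16.95
position: [0.4454, -0.1818, 0.1252]
ee_rot: [-0.0, 0.993, -0.116, -0.001]
ft_force: [0.1, 0.6, 0.7]
width: -0.0002
```

```bash
python3 - <<'E'
from look import *
go(-26,46.5)
E
```

```text
t 16.95 pos [ 0.4454 -0.1818  0.1252] xdir -13.32 zdir [-0.002  0.001 -1.   ] w -0.0002 F [0.1 0.6 0.7]
tool dp units [ 0.36  0.   -0.03]
ang units about tool z 0.0
```

Call:
arm_command([
  {"dp": [0.3,0,-0.02],"angular": [0,0,0],"jaw": 255},
  {"dp": [0.28,0,-0.07],"angular": [0,0,0],"jaw": 255},
  {"dp": [0.24,0,-0.03],"angular": [0,0,0],"jaw": 255},
  {"dp": [0.24,0,0.04],"angular": [0,0,0],"jaw": 255},
  {"dp": [0.23,0,0.06],"angular": [0,0,0],"jaw": 255},
])

```text
t: 17.45
position: [0.4971, -0.1943, 0.1285]
ee_rot: [0.0, 0.993, -0.116, 0.001]
ft_force: [-1.3, 0.1, 3.4]
width: -0.0
```

Call:
arm_command([
  {"dp": [0.19,0,0.08],"angular": [0,0,0],"jaw": 255},
  {"dp": [0.18,0,0.11],"angular": [0,0,0],"jaw": 255},
  {"dp": [0.16,0,0.13],"angular": [0,0,0],"jaw": 255},
  {"dp": [0,0,0],"angular": [0,0,0],"jaw": 255},
])

```text
t: 17.85
position: [0.5166, -0.1988, 0.1138]
ee_rot: [-0.0, 0.993, -0.116, -0.001]
ft_force: [0.7, 0.2, -0.6]
width: -0.0001
```

```bash
python3 - <<'E'
from look import *
go(32.7,33)
snap('wrist','w12');snap('scene','s12'); crop('s12',180,100,160,140,5,'s12c')
E
```

```text
t 17.85 pos [ 0.5166 -0.1988  0.1138] xdir -13.32 zdir [-0.001  0.001 -1.   ] w -0.0001 F [ 0.7  0.2 -0.6]
tool dp units [-0.   -0.    0.02]
ang units about tool z 0.0
```

View pics/s12c.png

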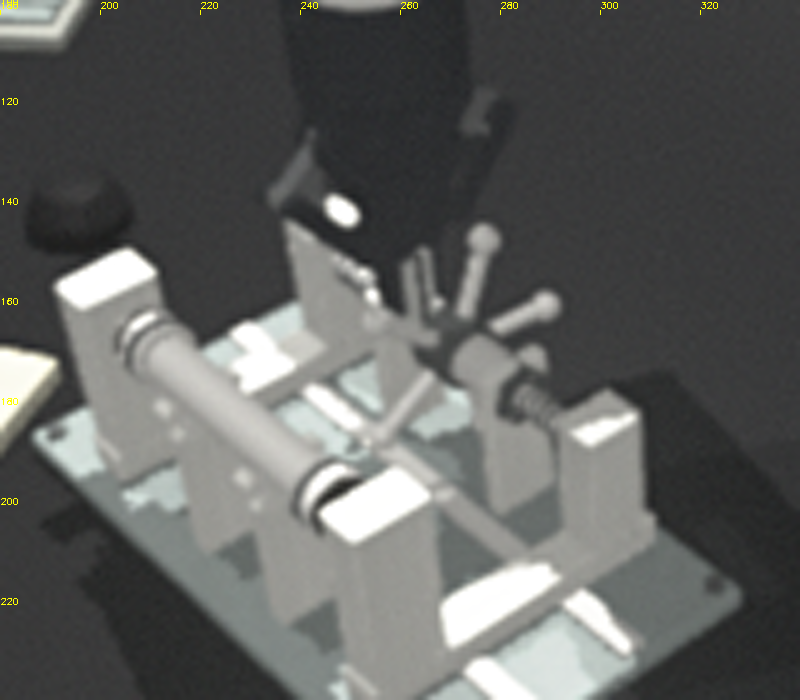

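View pics/w12.png

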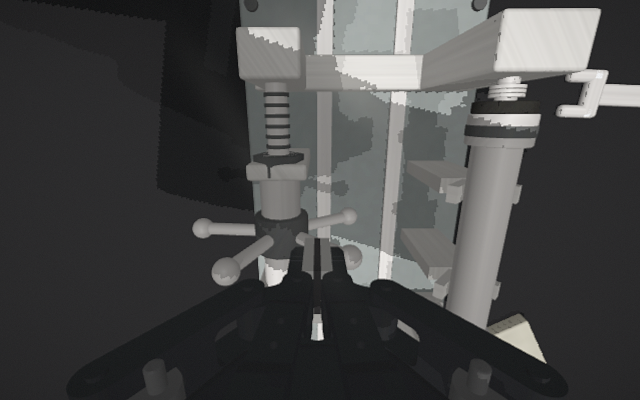

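Call:
arm_command([
  {"dp": [-0.08,0,-0.2],"angular": [0,0,0],"jaw": 255},
  {"dp": [0,0,-0.4],"angular": [0,0,0],"jaw": 255},
  {"dp": [0,0,-0.4],"angular": [0,0,0],"jaw": 255},
  {"dp": [-0.5,0,0],"angular": [0,0,0],"jaw": 255},
  {"dp": [-0.6,0,0],"angular": [0,0,0],"jaw": 255},
  {"dp": [-0.6,0,0],"angular": [0,0,0],"jaw": 255},
  {"dp": [-0.02,0,0],"angular": [0,0,0],"jaw": 255},
  {"dp": [0,0,0.3],"angular": [0,0,0],"jaw": 255},
  {"dp": [0,0,0.37],"angular": [0,0,0],"jaw": 255},
  {"dp": [0,0,0],"angular": [0,0,0],"jaw": 255},
])

```text
t: 18.95
position: [0.446, -0.182, 0.1263]
ee_rot: [-0.0, 0.993, -0.116, -0.001]
ft_force: [-0.2, 0.7, -0.4]
width: 0.0001
```

```bash
python3 - <<'E'
from look import *
go(-26,46.5)
E
```

```text
t 18.95 pos [ 0.446  -0.182   0.1263] xdir -13.32 zdir [-0.002  0.001 -1.   ] w 0.0001 F [-0.2  0.7 -0.4]
tool dp units [ 0.34  0.   -0.  ]
ang units about tool z 0.0
```

Call:
arm_command([
  {"dp": [0.34,0,0],"angular": [0,0,0],"jaw": 255},
  {"dp": [0.23,0,-0.06],"angular": [0,0,0],"jaw": 255},
  {"dp": [0.24,0,-0.03],"angular": [0,0,0],"jaw": 255},
  {"dp": [0.24,0,0.04],"angular": [0,0,0],"jaw": 255},
  {"dp": [0.23,0,0.06],"angular": [0,0,0],"jaw": 255},
])

```text
t: 19.45
position: [0.4979, -0.1946, 0.129]
ee_rot: [0.0, 0.993, -0.116, 0.001]
ft_force: [-1.8, -0.2, 6.6]
width: -0.0001
```

Call:
arm_command([
  {"dp": [0.19,0,0.08],"angular": [0,0,0],"jaw": 255},
  {"dp": [0.11,0,0.07],"angular": [0,0,0],"jaw": 255},
  {"dp": [0,0,0],"angular": [0,0,0],"jaw": 255},
  {"dp": [0,0,0],"angular": [0,0,0],"jaw": 255},
])

```text
t: 19.85
position: [0.5076, -0.1967, 0.1215]
ee_rot: [-0.0, 0.993, -0.116, -0.0]
ft_force: [-0.3, -0.1, -0.3]
width: 0.0002
```

```bash
python3 - <<'E'
from look import *
go(23.8,39.6)
snap('wrist','w13');snap('scene','s13'); crop('s13',180,100,160,140,5,'s13c')
E
```

```text
t 19.85 pos [ 0.5076 -0.1967  0.1215] xdir -13.32 zdir [-0.001  0.    -1.   ] w 0.0002 F [-0.3 -0.1 -0.3]
tool dp units [ 0.   -0.    0.05]
ang units about tool z 0.0
```

View pics/s13c.png

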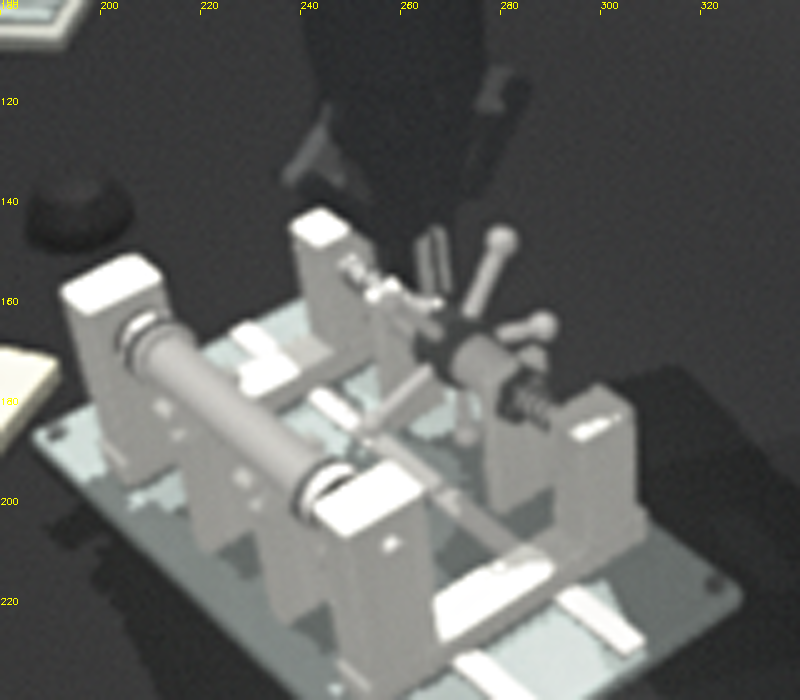

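View pics/w13.png

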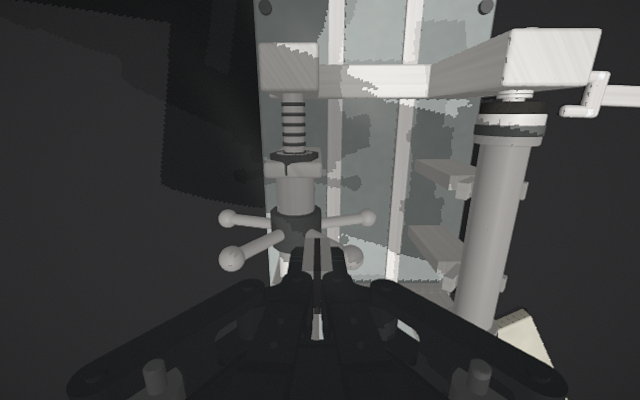

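```bash
python3 - <<'E'
from look import *
balls('s13',[(180+x/5,100+y/5) for x,y in [(502,240),(543,325)]])
balls('w13',[(227,218),(231,259),(369,218),(353,257)])
T=lambda p:(180+p[0]/5,100+p[1]/5)
for n,ps,f in(('s13',[(382,500),(115,283)],T),('s12',[(378,505),(107,280)],T)):
    l,r=[onz(n,*f(p),.126) for p in ps];print(n,'post spacing',np.linalg.norm(l-r),(((l+r)/2-CR)@uy))
E
```

```text
s13 (280.4, 148.0) r 0.0565 ang -34.9 mod72 37.1
s13 (288.6, 165.0) r 0.0558 ang -106.8 mod72 37.2
w13 (227, 218) r 0.0536 ang -104.6 mod72 39.4
w13 (231, 259) r 0.0575 ang -32.2 mod72 39.8
w13 (369, 218) r 0.0563 ang 103.6 mod72 31.6
w13 (353, 257) r 0.0584 ang 37.2 mod72 37.2
s13 post spacing 0.20351954633794844 0.004599185642381631
s12 post spacing 0.20936915824083055 0.002956168893927661
```

Call:
arm_command([
  {"dp": [-0.08,0,-0.2],"angular": [0,0,0],"jaw": 255},
  {"dp": [0,0,-0.4],"angular": [0,0,0],"jaw": 255},
  {"dp": [0,0,-0.5],"angular": [0,0,0],"jaw": 255},
  {"dp": [-0.4,0,-0.6],"angular": [0,0,0],"jaw": 255},
  {"dp": [-0.8,0,-0.6],"angular": [0,0,0],"jaw": 255},
  {"dp": [-0.8,0,-0.3],"angular": [0,0,0],"jaw": 255},
  {"dp": [-0.6,0,0],"angular": [0,0,0],"jaw": 255},
  {"dp": [0,0,0],"angular": [0,0,0],"jaw": 255},
  {"dp": [0,0,0],"angular": [0,0,0],"jaw": 255},
])

```text
t: 20.85
position: [0.4036, -0.1722, 0.2264]
ee_rot: [0.0, 0.993, -0.116, 0.001]
ft_force: [0.5, 0.0, 0.5]
width: 0.0003
```

```bash
python3 - <<'E'
from look import *
togo([.4,0,.2])
snap('top','t14');snap('wrist','w14');snap('scene','s14'); crop('s14',180,120,160,140,5,'s14c');crop('t14',310,160,200,150,4,'t14c')
E
```

```text
t 20.85 pos [ 0.4036 -0.1722  0.2264] xdir -13.35 zdir [ 0.001 -0.001 -1.   ] w 0.0003 F [0.5 0.  0.5]
tool dp units [-1.08 -4.17  0.66]
```

View pics/s14c.png

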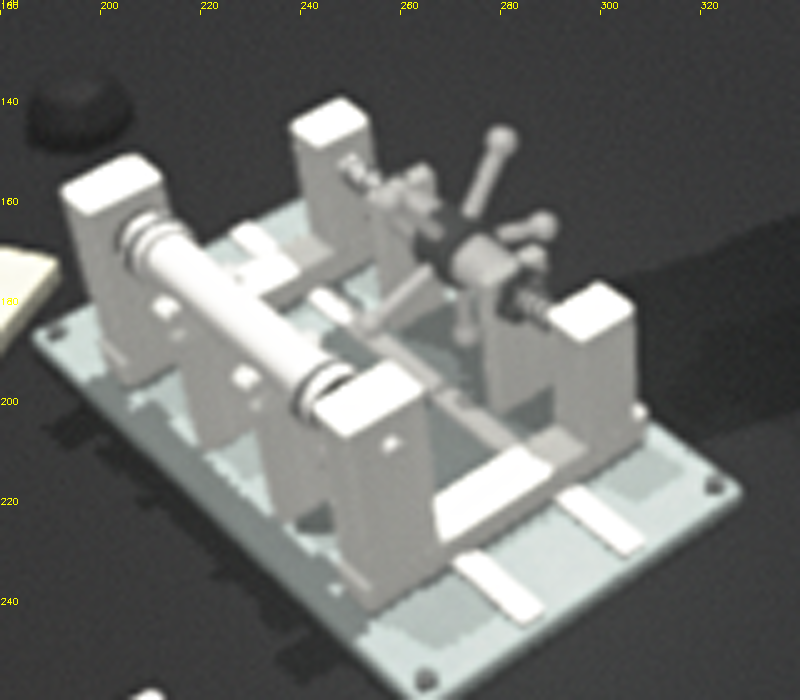

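View pics/t14c.png

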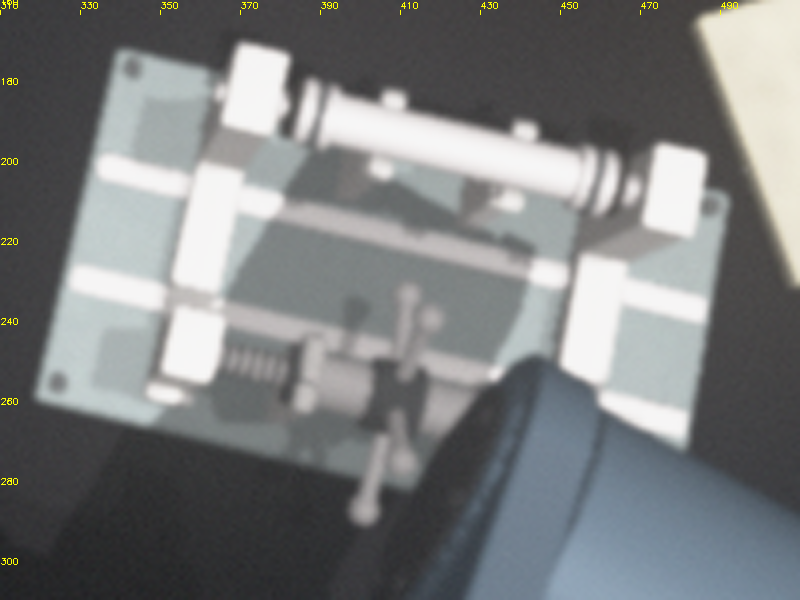

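View pics/w14.png

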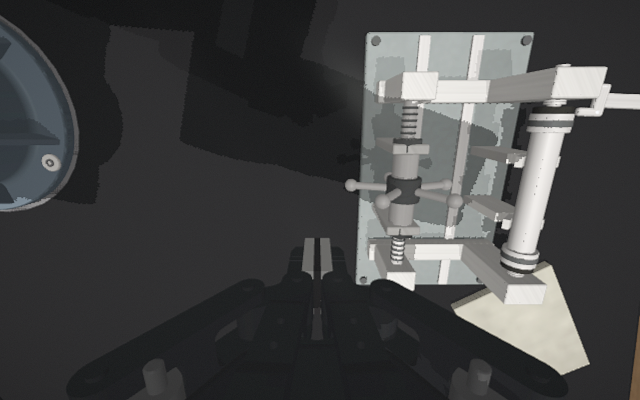

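```bash
python3 - <<'E'
from look import *
T=lambda p:(310+p[0]/4,160+p[1]/4)
def sp(n,ps,f):
    l,r=[onz(n,*f(p),.126) for p in ps];print(n,'post spacing mm',1e3*np.linalg.norm(l-r),1e3*(((l+r)/2-CR)@uy)); return np.linalg.norm(l-r)
a=sp('top0',[(212,78),(720,200)],T); b=sp('t14',[(258,88),(675,190)],T); print('sleeve',.23+(a-b)/.01)
fit([('t14',*T(p)) for p in[(408,296),(431,318),(364,511),(402,461)]])
fit([('s14',180+x/5,120+y/5) for x,y in[(502,140),(543,225),(423,178)]])
fit([('w14',*p) for p in[(351,185),(383,201),(455,201),(447,185)]])
l,r=[onz('t14',*T(p),.105) for p in[(300,108),(612,186)]];print('col len',np.linalg.norm(l-r),1e3*(((l+r)/2-CR)@uy),1e3*(((l+r)/2-CR)@ux))
E
```

```text
top0 post spacing mm 241.4309587001889 -1.1634115364067887
t14 post spacing mm 198.3532592475586 -1.4847947453536667
sleeve 4.53776994526303
hub dx,dz mm [-1.3  5.9] ang deg 37.4 rms mm 1.1874648191039285
hub dx,dz mm [-3.6  3.4] ang deg 29.5 rms mm 6.55492736141752
hub dx,dz mm [0.4 4.3] ang deg 36.3 rms mm 1.07103995321722
col len 0.15195014837825294 -1.7346355395305804 -0.042354160738029646
```

```bash
python3 - <<'E'
from look import *
g0,g=[cv2.imread('pics/%s.png'%n)[190:310,120:230].astype(int) for n in('top0','t14')]
print('short col diff',np.abs(g0-g)[10:55].mean(),'scene',np.abs(cv2.imread('pics/scene0.png').astype(int)-cv2.imread('pics/s14.png'))[270:330,400:480].mean())
sign_off()
E
```

```text
short col diff 1.9223569023569023 scene 3.1952083333333334
the job is handed in; nothing more can be done
```

I laid the long column in the V cradle and let go of it. I then turned the sleeve in three pushes on successive cross bars, backed the arm clear, and handed the job in at about 21 s.

**Final state of the clamp:**
- **Sleeve:** about 4.41 rad from the bar angles, against the 4.4 rad target. That puts each spring about 6 mm in.
- **Carriages:** the post spacing in the top view gave about 4.5 rad. A rougher reading from the scene view, before the arm backed off, gave about 4.1 rad.
- **Column:** it sits within 2 mm of the middle between the pads, which is within the calibration error. Both pads are against its ends.
- **Short column and rack:** the picture differences there were small, with no sign of movement. I did not compare the other objects on the table.

**What went wrong or disagreed:**
- **First push:** a ball end caught under a step in the finger, and the wrist force reached about 55 N. I raised the tool and carried on; the later force readings were under 10 N.
- **Last scene-view fit:** it read 29.5° with a poor fit (6.6 mm), probably because I mistook another part for a ball end. The top and wrist views agreed at 36–37°, so I set that fit aside.

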